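# Check a marinating canister with a pressure gauge and set its status marker

### The job

Take the pressure gauge out of its wooden holder and press it squarely onto the canister's valve with a steady, firm push of about 15 N (never over 25 N) for a second, so that it seats on the orange seal and the rod comes out to its full reading. Stand the gauge back in its holder with the rod left out, and slide the board's marker into the green zone if green shows on the rod (out more than 20 mm), or into the red zone if only red shows; do not move the marker into a zone before the reading. Leave everything else alone.

Things in the scene. Friction and masses are not known exactly. Their poses are not given: they have to be found in the camera images.
- canister: Fixed marinating canister: steel pot, grey lid, 136 mm across, 82 mm tall, two clips; origin at the centre of its underside, z up. Its orange seal disc on the lid is sprung (6 N per mm, hard stop after 4 mm). The valve pin is pushed up by the hidden pressure with 3 to 7 N and yields up to 18 mm. The valve must never get over 25 N in all.
- lid_centre (a point): Centre of the lid's top face, 82 mm above the table. The valve stands on this vertical axis: a 40 mm wide orange seal disc and, up through its middle, a 12 mm brass post ending in a 7 mm round-tipped steel pin, tip 30 mm above the seal's top. The seal's top is 8 to 32 mm above the lid: it differs each time and is not measured.
- gauge: Pressure gauge, loose, 0.2 kg, 84 mm tall, standing mouth down in the holder. Origin at the centre of its lower rim, z up, x along its barrel. Dark chuck 33 mm wide, 36 mm tall, with a 16 mm bore from below; 40 mm wide collar at 36 to 40 mm; blue grip block from 40 to 84 mm; 18 mm thick barrel at 56 mm height from x = -44 to +90 mm.
- gauge_grip (a point): Centre of the gauge's blue grip block (26 mm along y, 30 mm along x), on the chuck's axis, 62 mm above the lower rim; axes as the gauge's. Grasp it with the jaws shutting along y, at this height, the barrel running out between the jaws.
- rod (a joint): How far the rod is out of the barrel's +x end, m: 0 at the start, 0.008 to 0.030 when read. It is 8 mm thick, red over its outer 20 mm, then green. In use the pin lifts a sprung piston 22 mm up the bore, which drives the rod out 4 times as far. The reading is full once the rim sits on the seal with at least 10 N in all; the rod then stays out.
- holder: Fixed wooden block 85 x 85 x 30 mm with a round hole, 39 mm wide and 26 mm deep, from above; origin at the centre of its underside. In it the gauge's rim rests 4 mm above the table.
- holder_mouth (a point): Centre of the holder's hole at its top face, 30 mm above the table.
- board: Fixed white status board 62 x 184 x 12 mm; origin at the centre of its underside, y along its length: red zone at its -y end, white middle, green zone at its +y end.
- marker (a joint): Place of the marker along the board, m: 0 at the red end, 0.12 at the green end, starts near the middle 0.06. Under 0.032 it is in the red zone, over 0.088 in the green zone. Slides with about 1.5 N and stays where left.
- marker_grip (a point): Centre of the black marker block, 28 mm along the board's x, 20 mm along its y (the way it slides), 40 mm tall; its foot is 14 mm and its top 54 mm above the table.
- spice_jar: Bystander, leave alone: glass spice jar with red cap, 40 mm across, 75 mm tall.
- spoon: Bystander, leave alone: wooden spoon lying flat.
- mug: Bystander, leave alone: blue mug, 76 mm across, 85 mm tall.
- oil_bottle: Bystander, leave alone: amber oil bottle, 60 mm across, 190 mm tall.

How it is judged:
On the way:
1. the gauge is pressed squarely onto the canister's valve with at least 10 N for 0.4 s and its rod is out (contact force between gauge and canister above 10 N and horizontal distance between gauge and lid_centre below 0.005 m and angle between gauge's own z axis and vertical below 0.12 rad and value of joint rod above 0.006 m), for 0.4 s.
At the end, for the whole second after the job is handed in: Gauge at rest, upright (0.15 rad), in the holder: rim within 7 mm of the hole's axis and under 9 mm above the table; rod still out over 6 mm; marker at rest, over 0.088 (green) if the rod is out over 20 mm, under 0.032 (red) if less, either one from 18 to 22 mm (horizontal distance between gauge and holder_mouth below 0.007 m and height (world z) of gauge below 0.009 m and angle between gauge's own z axis and vertical below 0.15 rad and value of joint rod above 0.006 m and linear speed of gauge below 0.02 m/s and velocity of joint marker between -0.01 and 0.01 m/s and ((value of joint rod above 0.018 m and value of joint marker above 0.088 m) or (value of joint rod below 0.022 m and value of joint marker below 0.032 m))); the robot touches nothing.
It fails at once if the canister's valve or lid is pressed with more than 25 N (contact force between any of gauge, the arm, the fingers and canister above 25 N).
It fails at once if the marker is put into a zone before the gauge has been read (value of joint rod below 0.005 m and (value of joint marker above 0.088 m or value of joint marker below 0.032 m)).
It fails at once if a bystander is moved by more than 30 mm (distance of any of spice_jar, spoon, mug, oil_bottle from where it was at the start of the episode above 0.03 m).
It also fails if it takes over 70 s, if anything falls off the work surface, if the arm or the gripper's body presses on something with over 40 N, if the wrist force passes 120 N, or if a joint passes its speed limit or range.

### The arm

A 6-joint arm with a two-finger parallel gripper is mounted at the origin on the work surface. World frame = base frame: x ahead of the robot, y to its left, z up, the work surface at z = 0. Lengths are in m, angles in rad, forces in N, time in s.
With the tool pointing down it reaches from about 0.35 to 0.975 m from the base axis. Payload 7.1 kg.
Tool frame: the origin (TCP) lies midway between the tips of the shut fingers; the grasp point (between the pads) lies 19 mm behind it; z points along the fingers, y is the line along which they close (so a half turn about z gives the same grasp; the last joint's range is limited). The gripper opens to 88 mm and grips with 3 to 60 N. Pads are 20 mm wide; open, the fingers measure 115 mm over their backs; the gripper's body (75 mm by 178 mm) begins 61 mm behind the grasp point.
Start: joints at [-1.229, 0.423, 1.63, -0, 1.089, -0.019], TCP at [0.221, -0.585, 0.223] pointing down, gripper open.
Joint ranges: [-3, 3], [-0.9, 2.11], [0.09, 2.58], [-1.31, 4.45], [0.11, 2.69], [-2.54, 2.54]. Speed limits (rad/s): [2.39, 2.39, 3.01, 3.14, 3.14, 3.14].

### API

Orientations are given as a unit quaternion [x, y, z, w].
In Python, from plant import sense, imaging, ticket gives the robot as it stands.
- The arm moves only by the tool send_rows, never from a script. Its argument "rows" is a list of rows, each an object of numbers: "dx", "dy", "dz": the shift along the tool's x, y, z in mm; "roll": the turn about the tool's z in rad; "gripper": the closure, from 0 (fully open) to 1 (shut). In form: [{"dx": .., "dy": .., "dz": .., "roll": .., "gripper": ..}, ...]. A call has 1 to 10 rows; each row is the pose to reach, as a shift and turn from the pose commanded when the call began, along the tool's axes at that moment; what a row does not reach only later rows make up. A row lasts 1/12 s, in which the tool goes at most 41.7 mm and 7.16 degrees, less where a joint would pass 70% of its speed; a pose out of reach is approached as far as the arm can. A call with a gripper value outside its range is refused whole. The fingers move at their own pace and stop on an object; "grip_force" is the grip in N (left out, the last holds). Time passes only in rows, so rows that repeat a pose let the fingers close. It gives the time, the measured TCP pose, the force, the opening and the grip force at its end, in the units of the state.
- sense(): the state, without advancing time (a new reading comes with each control period).
- imaging.get_image(name): name is "side" or "top"; returns a dict with "color" (420x560x3 uint8, red, green, blue), "fx", "fy", "cx", "cy" (pixels), "extrinsics" (4x4, takes a point from camera to world coordinates). Camera axes: x right, y up, looking along -z (the intrinsics and any distortion apply to the point x, -y, -z); pixel columns grow to the right and rows downward; lengths in m; the calibration is good to about 2 mm. A picture is of the moment at which its call begins. There is no depth.
- ticket.close_job(): hands the job in; it is judged then, once.
The state is a dict: "clock": time; "joint_positions": joint angles; "qd": joint speeds; "joint_efforts": joint torques, N m; "tcp_pos": TCP position; "eef_rot": TCP orientation; "ft_force": force on the tool from outside, world axes, zero at the start; "wrist_torque": the same for the moment, N m; "grip_width": finger opening in m; "grip_force": force on a finger pad.
Only numpy, scipy, OpenCV 4.12 (cv2) and the standard library are available. Lean on these libraries where they do the work, as an engineer would, in place of code of your own. Each camera call takes 0.05 s, during which the arm holds its last target. There are 200 camera calls.

## Working session

There is one attempt and no reset: what is moved stays moved. The work goes in short steps, Python scripts to look and compute and a tool call to move; the robot and the scene stay as the last step left them, time stands still between calls to the robot, and variables do not carry over. Pictures are saved under pics/ and viewed, at most 10 in all, crops included, and the job is handed in when it is done.

Besides the shell and the picture viewer there is one more tool, called after "Call:" as name(argument=value, ...), one argument or row to a line, values as JSON. send_rows: Moves the arm, as the interface text tells. Its arguments: {"type":"object","properties":{"rows":{"type":"array"},"grip_force":{"type":"number"}},"required":["rows"]}

```bash
mkdir -p pics; cat > h.py <<'E'
import numpy as np, cv2
from plant import sense, imaging, ticket
def grab(n,f=None):
    im=imaging.get_image(n)
    if f: cv2.imwrite(f,im['color'][:,:,::-1])
    return im
def to_plane(im,u,v,z):
    E=np.array(im['extrinsics']); d=E[:3,:3]@np.array([(u-im['cx'])/im['fx'],-(v-im['cy'])/im['fy'],-1])
    o=E[:3,3]; return o+d*(z-o[2])/d[2]
def proj(im,p):
    E=np.array(im['extrinsics']); c=E[:3,:3].T@(np.array(p)-E[:3,3])
    return im['cx']+im['fx']*c[0]/-c[2], im['cy']+im['fy']*-c[1]/-c[2]
E
python3 - <<'E'
from h import *
for n in('top','side'):
    im=grab(n,f'pics/{n}0.png'); print(n,{k:im[k] for k in im if k!='color'})
print(sense())
E
```

```text
top {'fx': 494.7851658905042, 'fy': 494.7851658905042, 'cx': 272.4765656642437, 'cy': 217.7637282452638, 'extrinsics': array([[-1.46451283e-02,  9.94451489e-01, -1.04171767e-01,
         4.31134248e-01],
       [-9.99891882e-01, -1.47030097e-02,  2.12293900e-04,
        -3.31412518e-02],
       [-1.32052251e-03,  1.04163613e-01,  9.94559298e-01,
         1.22869825e+00],
       [ 0.00000000e+00,  0.00000000e+00,  0.00000000e+00,
         1.00000000e+00]])}
side {'fx': 394.71031470574957, 'fy': 394.71031470574957, 'cx': 278.6725577582291, 'cy': 208.4198431440295, 'extrinsics': array([[ 0.9990996 ,  0.03900291, -0.0166964 ,  0.52704418],
       [-0.04010551,  0.73986   , -0.67156439, -0.55047901],
       [-0.01383997,  0.67162932,  0.74075806,  0.6523999 ],
       [ 0.        ,  0.        ,  0.        ,  1.        ]])}
{'clock': 0.1, 'joint_positions': array([-1.22899703e+00,  4.23750647e-01,  1.63061802e+00,  1.71844175e-05,
        1.08860998e+00, -1.89825018e-02]), 'qd': array([ 0.00056155,  0.00069639, -0.0015525 , -0.00042278,  0.00062179,
       -0.00121141]), 'joint_efforts': array([-1.24418046e-03, -5.45614958e+01, -2.74322623e+01,  6.44773641e-02,
        1.87944114e-02, -1.91591221e-05]), 'tcp_pos': array([ 0.22049603, -0.58426708,  0.22198629]), 'eef_rot': array([ 9.83774114e-01,  1.79410177e-01, -1.03859277e-04, -6.85210333e-04]), 'ft_force': array([ 0.9871096, -0.049669 , -0.325816 ]), 'wrist_torque': array([ 0.03180036, -0.08024656, -0.01991227]), 'grip_force': 0.0, 'grip_width': 0.08805906048230867}
```

View pics/top0.png

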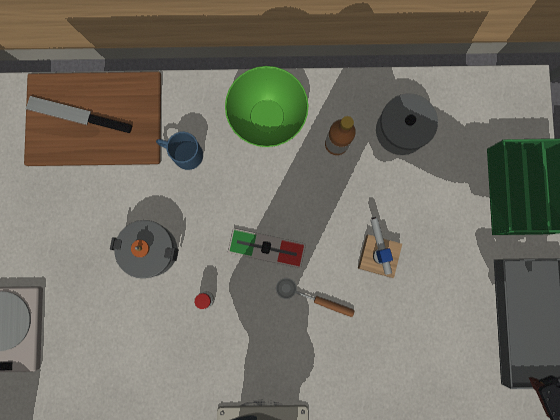

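View pics/side0.png

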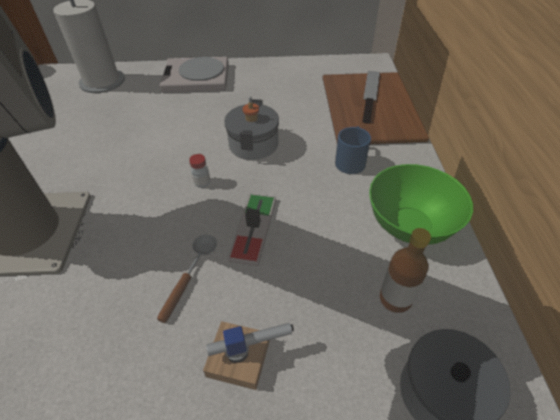

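The top view shows the canister at (146,249), the gauge's blue grip at (384,256) with the barrel running to (376,217), and the marker at (266,247). The side view agrees: blue grip (235,343), valve (252,112), marker (253,215). Next I'll look at a zoomed composite for exact pixels.

```bash
python3 - <<'E'
from h import *
t=cv2.imread('pics/top0.png'); s=cv2.imread('pics/side0.png')
def crop(i,u,v,w=40,h=30):
    c=cv2.resize(i[v-h:v+h,u-w:u+w],None,fx=5,fy=5,interpolation=cv2.INTER_CUBIC)
    for k in range(0,2*w,10): cv2.line(c,(k*5,0),(k*5,6 if k%20 else 14),(0,255,255),1)
    for k in range(0,2*h,10): cv2.line(c,(0,k*5),(6 if k%20 else 14,k*5),(0,255,255),1)
    return c
cv2.imwrite('pics/c.png',np.vstack([np.hstack([crop(t,145,248),crop(t,382,245)]),np.hstack([crop(s,252,125),crop(s,245,345)])]))
T=imaging.get_image('top');S=imaging.get_image('side')
def cen(im,box,f):
    c=im['color'].astype(int);m=f(c[...,0],c[...,1],c[...,2]);k=np.zeros(m.shape,bool);k[box[2]:box[3],box[0]:box[1]]=1
    v,u=np.nonzero(m&k);return u.mean(),v.mean(),len(u),u.min(),u.max(),v.min(),v.max()
blue=lambda r,g,b:(b>1.5*r)&(b>1.4*g)&(b>50)
org=lambda r,g,b:(r>1.6*g)&(r>1.8*b)&(r>80)
grn=lambda r,g,b:(g>1.8*r)&(g>1.8*b);red=lambda r,g,b:(r>2*g)&(r>2*b)&(r>60)
blk=lambda r,g,b:(r<40)&(g<40)&(b<40)
for n,im,bx in(('T',T,[(365,405,240,275),(120,160,230,265),(222,262,222,262),(275,310,232,272),(255,278,238,256)]),('S',S,[(215,260,325,365),(235,270,100,130),(245,275,190,218),(228,265,233,263),(244,264,203,228)])):
    for nm,b,f in zip(('blue','seal','green','red','mark'),bx,(blue,org,grn,red,blk)):
        r=cen(im,b,f); print(n,nm,np.round(r,1),np.round(to_plane(im,r[0],r[1],{'blue':.088 if n=='T' else .07,'seal':.1,'green':.012,'red':.012,'mark':.045}[nm]),4))
E
```

```text
T blue [384.1 255.3 171.  377.  392.  249.  262. ] [ 0.46   -0.2887  0.088 ]
T seal [139.6 248.1 198.  131.  147.  240.  256. ] [0.4844 0.2706 0.1   ]
T green [242.  242.6 390.  230.  255.  231.  254. ] [0.4984 0.0425 0.012 ]
T red [290.6 253.1 425.  278.  303.  241.  265. ] [ 0.4708 -0.0765  0.012 ]
T mark [265.7 247.3 105.  255.  277.  242.  253. ] [ 0.4844 -0.0161  0.045 ]
S blue [233.3 335.9 270.  224.  243.  327.  345. ] [ 0.4596 -0.2842  0.07  ]
S seal [249.2 109.2  54.  244.  257.  105.  112. ] [0.4806 0.2822 0.1   ]<stdin>:12: RuntimeWarning: Mean of empty slice.
  ret = ret.dtype.type(ret / rcount)
Traceback (most recent call last):
ValueError: zero-size array to reduction operation minimum which has no identity
```

View pics/c.png

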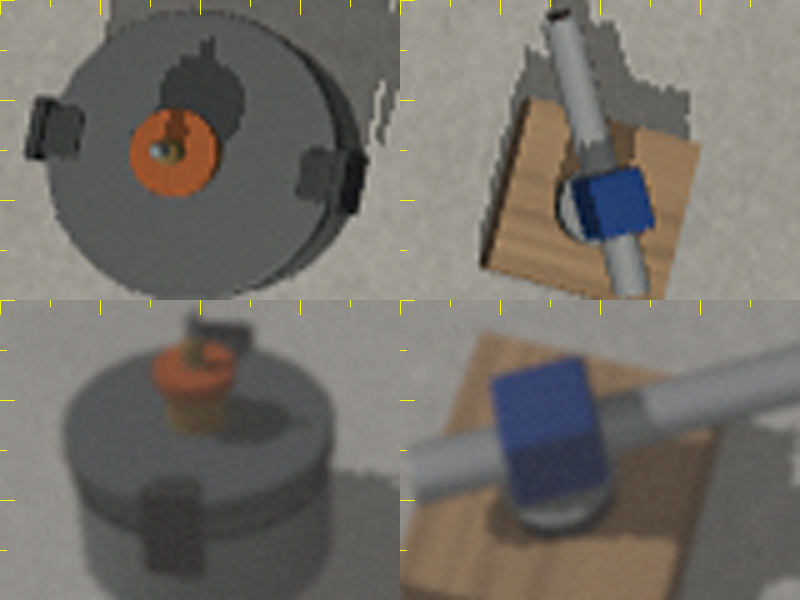

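The composite crops show that the seal stands high on the lid: seal at top (140,248.6), side (251,108). The lid centre is at top (143.3,248.8), and the grip's top face is at (387,255.5). The barrel ends are at (373.6,217.4) and (388.4,273), and the holder's top centre is at about (380.5,256).

```bash
cat >> h.py <<'E'
def tri(obs):
    A=[];b=[]
    for im,u,v in obs:
        o=np.array(im['extrinsics'])[:3,3]; d=to_plane(im,u,v,0)-o; d/=np.linalg.norm(d); P=np.eye(3)-np.outer(d,d); A.append(P); b.append(P@o)
    A=np.vstack(A); b=np.hstack(b); x,r,*_=np.linalg.lstsq(A,b,rcond=None); return np.round(x,4),np.sqrt(r)
E
python3 - <<'E'
from h import *
T=grab('top');S=grab('side');np.set_printoptions(precision=4,suppress=True)
print('seal',tri([(T,140,248.6),(S,251,108)]))
print('lid T',to_plane(T,143.3,248.8,.082),'S',to_plane(S,251.6,120,.082))
print('grip top',to_plane(T,387,255.5,.088)); 
# side: top-face corners, crop coords
c=np.mean([(492,381),(582,358),(600,418),(506,440)],0); print('grip S',to_plane(S,205+(c[0]-400)/5,315+(c[1]-300)/5,.088))
a=to_plane(T,373.6,217.4,.06);b=to_plane(T,388.4,273,.06);print('barrel',a,b,np.arctan2(*(a-b)[1::-1]),np.linalg.norm(a-b),'origin',b+(a-b)*44/134)
print('hole',to_plane(T,380.5,256,.03))
g=to_plane(T,242,242.6,.012);r=to_plane(T,290.6,253.1,.012);d=g-r;print('board yaw dir',d/np.linalg.norm(d),np.linalg.norm(d),(g+r)/2)
print('marker T',to_plane(T,265.7,247.3,.054),'S',to_plane(S,253,215,.034))
s=sense();from scipy.spatial.transform import Rotation as R;print(R.from_quat(s['eef_rot']).as_matrix(),s['tcp_pos'])
E
```

```text
seal (array([0.4842, 0.2662, 0.1136]), array([0.0024]))
lid T [0.4834 0.2668 0.082 ] S [0.4853 0.2626 0.082 ]
grip top [ 0.4595 -0.2954  0.088 ]
grip S [ 0.4627 -0.2908  0.088 ]
barrel [ 0.5509 -0.2735  0.06  ] [ 0.4192 -0.3035  0.06  ] 0.2240698809170668 0.13503879332451416 origin [ 0.4624 -0.2936  0.06  ]
hole [ 0.46  -0.293  0.03 ]
board yaw dir [0.2253 0.9743 0.    ] 0.12219134440872696 [ 0.4845 -0.0171  0.012 ]
marker T [ 0.484  -0.0163  0.054 ] S [ 0.4868 -0.0055  0.034 ]
[[ 0.9356  0.353  -0.0002]
 [ 0.353  -0.9356  0.0005]
 [ 0.     -0.0005 -1.    ]] [ 0.2206 -0.5846  0.2224]
```

Call:
send_rows(
  rows=[
    {"dx":328,"dy":-188,"dz":82,"roll":0.137,"gripper":0},
    {"dx":328,"dy":-188,"dz":82,"roll":0.137,"gripper":0},
    {"dx":328,"dy":-188,"dz":82,"roll":0.137,"gripper":0},
    {"dx":328,"dy":-188,"dz":82,"roll":0.137,"gripper":0},
    {"dx":328,"dy":-188,"dz":82,"roll":0.137,"gripper":0},
    {"dx":328,"dy":-188,"dz":82,"roll":0.137,"gripper":0},
    {"dx":328,"dy":-188,"dz":82,"roll":0.137,"gripper":0},
    {"dx":328,"dy":-188,"dz":82,"roll":0.137,"gripper":0},
    {"dx":328,"dy":-188,"dz":82,"roll":0.137,"gripper":0},
    {"dx":328,"dy":-188,"dz":82,"roll":0.137,"gripper":0},
  ],
)

```text
clock: 1.13
tcp_pos: [0.4632, -0.2891, 0.1396]
eef_rot: [0.994, 0.113, -0.0, -0.001]
ft_force: [-0.8, 0.7, -0.6]
grip_width: 0.0882
grip_force: 0.0
```

Call:
send_rows(
  rows=[
    {"dx":0,"dy":0,"dz":0,"roll":0,"gripper":0},
    {"dx":0,"dy":0,"dz":0,"roll":0,"gripper":0},
    {"dx":0,"dy":0,"dz":0,"roll":0,"gripper":0},
    {"dx":0,"dy":0,"dz":0,"roll":0,"gripper":0},
  ],
)

```text
clock: 1.47
tcp_pos: [0.4605, -0.2944, 0.1411]
eef_rot: [0.994, 0.111, 0.0, 0.0]
ft_force: [-0.7, -0.4, 0.1]
grip_width: 0.0878
grip_force: 0.0
```

Call:
send_rows(
  rows=[
    {"dx":0,"dy":0,"dz":30,"roll":0,"gripper":0},
    {"dx":0,"dy":0,"dz":60,"roll":0,"gripper":0},
    {"dx":0,"dy":0,"dz":80,"roll":0,"gripper":0},
    {"dx":0,"dy":0,"dz":94,"roll":0,"gripper":0},
    {"dx":0,"dy":0,"dz":94,"roll":0,"gripper":0},
    {"dx":0,"dy":0,"dz":94,"roll":0,"gripper":0},
  ],
)

```text
clock: 1.97
tcp_pos: [0.4603, -0.2939, 0.0465]
eef_rot: [0.994, 0.111, -0.0, -0.0]
ft_force: [0.5, -0.1, -0.1]
grip_width: 0.0875
grip_force: 0.0
```

Call:
send_rows(
  rows=[
    {"dx":0,"dy":0,"dz":0,"roll":0,"gripper":1},
    {"dx":0,"dy":0,"dz":0,"roll":0,"gripper":1},
    {"dx":0,"dy":0,"dz":0,"roll":0,"gripper":1},
    {"dx":0,"dy":0,"dz":0,"roll":0,"gripper":1},
    {"dx":0,"dy":0,"dz":0,"roll":0,"gripper":1},
    {"dx":0,"dy":0,"dz":0,"roll":0,"gripper":1},
    {"dx":0,"dy":0,"dz":0,"roll":0,"gripper":1},
    {"dx":0,"dy":0,"dz":0,"roll":0,"gripper":1},
    {"dx":0,"dy":0,"dz":0,"roll":0,"gripper":1},
    {"dx":0,"dy":0,"dz":0,"roll":0,"gripper":1},
  ],
  grip_force=40,
)

```text
clock: 2.8
tcp_pos: [0.4611, -0.2929, 0.0466]
eef_rot: [0.994, 0.112, -0.0, -0.0]
ft_force: [-1.2, -0.4, -0.8]
grip_width: 0.0257
grip_force: 40.0
```

Call:
send_rows(
  rows=[
    {"dx":0,"dy":0,"dz":-15,"roll":0,"gripper":1},
    {"dx":0,"dy":0,"dz":-30,"roll":0,"gripper":1},
    {"dx":0,"dy":0,"dz":-60,"roll":0,"gripper":1},
    {"dx":0,"dy":0,"dz":-90,"roll":0,"gripper":1},
    {"dx":0,"dy":0,"dz":-120,"roll":0,"gripper":1},
    {"dx":0,"dy":0,"dz":-150,"roll":0,"gripper":1},
    {"dx":0,"dy":0,"dz":-180,"roll":0,"gripper":1},
    {"dx":0,"dy":0,"dz":-180,"roll":0,"gripper":1},
    {"dx":0,"dy":0,"dz":-180,"roll":0,"gripper":1},
    {"dx":0,"dy":0,"dz":-180,"roll":0,"gripper":1},
  ],
)

```text
clock: 3.63
tcp_pos: [0.4604, -0.2926, 0.2257]
eef_rot: [0.994, 0.112, -0.001, -0.001]
ft_force: [0.4, -0.6, -1.6]
grip_width: 0.026
grip_force: 40.0
```

```bash
python3 - <<'E'
from h import *
t=grab('top');s=grab('side');p=sense()['tcp_pos'];print(p,sense()['ft_force'])
out=[]
for im in(t,s):
    u,v=map(int,proj(im,p)); v=min(max(v,60),360);u=min(max(u,40),520); print(u,v,proj(im,[*p[:2],p[2]-.043]))
    out.append(cv2.resize(im['color'][v-60:v+60,u-40:u+40,::-1],None,fx=5,fy=5,interpolation=cv2.INTER_CUBIC))
cv2.imwrite('pics/held.png',np.hstack(out))
E
```

```text
[ 0.46009751 -0.29234663  0.2247988 ] [ 0.03801178  0.3871851  -1.57247701]
400 253 (np.float64(395.73065319923694), np.float64(253.9792483394586))
221 288 (np.float64(225.07373594795277), np.float64(305.1950300847671))
```

View pics/held.png

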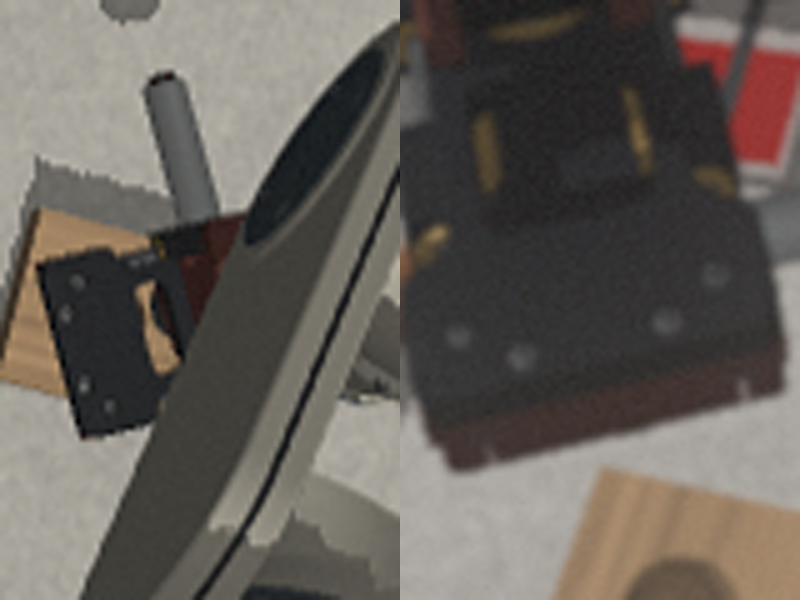

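The side view has the gauge hidden behind the gripper. The top view shows the barrel tip at crop (161,77), which is pixel (392.2,208.4). I'll use it to find the gauge's offset along the barrel.

```bash
python3 - <<'E'
from h import *
t=grab('top');s=sense();p=s['tcp_pos'];tip=to_plane(t,392.2,208.4,p[2]+.013)
x=np.array([np.cos(.2235),np.sin(.2235)]);y=np.array([-x[1],x[0]]);d=(tip-p)[:2];print('along',d@x,'perp',d@y)
# go to canister: lid (0.484,0.2655)
dl=np.array([.484,.2655])-p[:2];print('tool dx,dy mm',1000*dl@x,-1000*dl@y,p)
E
```

```text
along 0.0917422034496344 perp -0.0030550461057076593
tool dx,dy mm 146.87148068497578 -538.7797860882249 [ 0.46019882 -0.29243225  0.22483427]
```

Call:
send_rows(
  rows=[
    {"dx":10,"dy":-36,"dz":0,"roll":0,"gripper":1},
    {"dx":20,"dy":-72,"dz":0,"roll":0,"gripper":1},
    {"dx":30,"dy":-108,"dz":0,"roll":0,"gripper":1},
    {"dx":39,"dy":-144,"dz":0,"roll":0,"gripper":1},
    {"dx":49,"dy":-180,"dz":0,"roll":0,"gripper":1},
    {"dx":59,"dy":-216,"dz":0,"roll":0,"gripper":1},
    {"dx":69,"dy":-252,"dz":0,"roll":0,"gripper":1},
    {"dx":79,"dy":-288,"dz":0,"roll":0,"gripper":1},
    {"dx":88,"dy":-324,"dz":0,"roll":0,"gripper":1},
    {"dx":98,"dy":-360,"dz":0,"roll":0,"gripper":1},
  ],
)

```text
clock: 4.62
tcp_pos: [0.4758, 0.0814, 0.2255]
eef_rot: [0.994, 0.112, -0.001, 0.0]
ft_force: [0.6, -0.6, -1.2]
grip_width: 0.0257
grip_force: 40.0
```

Call:
send_rows(
  rows=[
    {"dx":10,"dy":-36,"dz":0,"roll":0,"gripper":1},
    {"dx":20,"dy":-72,"dz":0,"roll":0,"gripper":1},
    {"dx":30,"dy":-108,"dz":0,"roll":0,"gripper":1},
    {"dx":39,"dy":-144,"dz":0,"roll":0,"gripper":1},
    {"dx":48,"dy":-179,"dz":0,"roll":0,"gripper":1},
    {"dx":48,"dy":-179,"dz":0,"roll":0,"gripper":1},
    {"dx":48,"dy":-179,"dz":0,"roll":0,"gripper":1},
    {"dx":48,"dy":-179,"dz":0,"roll":0,"gripper":1},
    {"dx":48,"dy":-179,"dz":0,"roll":0,"gripper":1},
    {"dx":48,"dy":-179,"dz":0,"roll":0,"gripper":1},
  ],
)

```text
clock: 5.45
tcp_pos: [0.4838, 0.2636, 0.2263]
eef_rot: [0.994, 0.111, -0.0, 0.0]
ft_force: [0.4, 0.2, -1.1]
grip_width: 0.026
grip_force: 40.0
```

```bash
python3 - <<'E'
from h import *
t=grab('top');s=grab('side');p=sense()['tcp_pos'];print(p,sense()['ft_force'])
a=cv2.resize(t['color'][205:305,95:175,::-1],None,fx=5,fy=5,interpolation=cv2.INTER_CUBIC)
b=cv2.resize(s['color'][60:160,212:292,::-1],None,fx=5,fy=5,interpolation=cv2.INTER_CUBIC)
c=cv2.resize(s['color'][300:400,205:285,::-1],None,fx=5,fy=5,interpolation=cv2.INTER_CUBIC)
cv2.imwrite('pics/can.png',cv2.resize(np.hstack([a,b]),(800,500)))
cv2.imwrite('pics/hole.png',c)
E
```

```text
[0.48401795 0.26385772 0.22664356] [ 0.28027508  0.61827052 -1.24563253]
```

View pics/can.png

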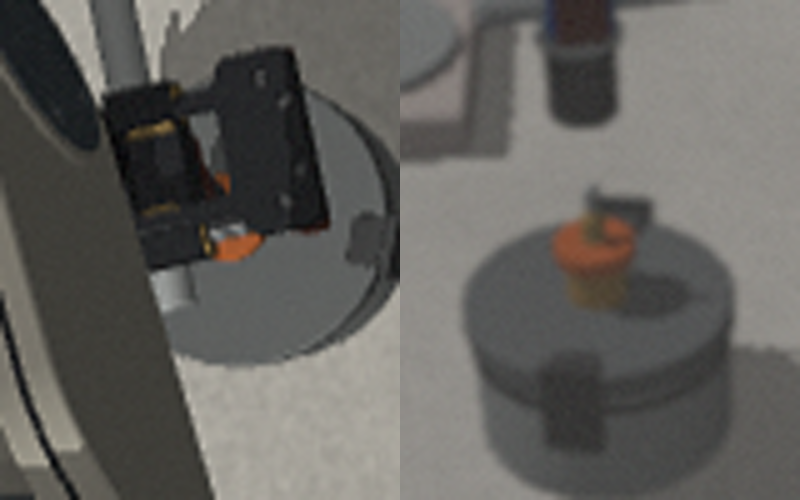

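View pics/hole.png

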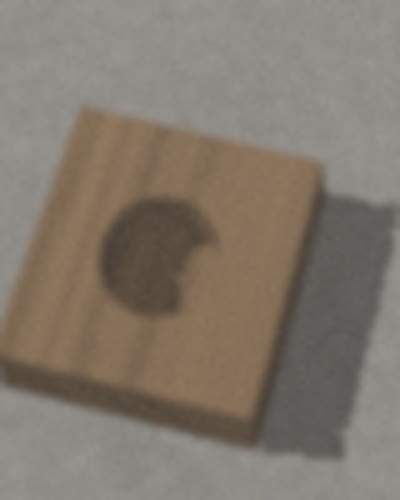

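The canister crop shows the chuck's rim centred at crop (581,112), pixel (248.2,82.4), above the pin tip (593,190), pixel (250.6,98). In the hole crop the mouth's ellipse is centred near (160,257), pixel (237,351.4), and the holder's top corners are at (82,107), (322,162), (252,418) and (3,362).

```bash
python3 - <<'E'
from h import *
np.set_printoptions(precision=4,suppress=True)
S=grab('side');T=grab('top');p=sense()['tcp_pos'];z=p[2]-.043
print('rim S',to_plane(S,248.2,82.4,z),'tcp',p)
for zz in(.138,.143): print('pin S',to_plane(S,250.6,98,zz))
print('seal S',to_plane(S,251,108.3,.113),'post/seal T',to_plane(T,140,248.6,.113))
print('pin T',to_plane(T,95+155/5-26+37,248,.14))
for q in((240,351.4),(237,351.4),(205+164.75/5,300+262.25/5)): print('hole S',to_plane(S,*q,.03))
print('pred pix rim',proj(S,[*p[:2],z]))
# joint fit of valve axis: T seal, T lid, S seal, S lid
E
```

```text
rim S [0.4842 0.2621 0.1838] tcp [0.4841 0.2642 0.2268]
pin S [0.4865 0.271  0.138 ]
pin S [0.4869 0.2631 0.143 ]
seal S [0.4859 0.2661 0.113 ] post/seal T [0.4826 0.2661 0.113 ]
pin T [0.4827 0.2655 0.14  ]
hole S [ 0.4667 -0.2924  0.03  ]
hole S [ 0.4619 -0.2922  0.03  ]
hole S [ 0.4634 -0.294   0.03  ]
pred pix rim (np.float64(248.13768180696326), np.float64(81.92097299947393))
```

Call:
send_rows(
  rows=[
    {"dx":1,"dy":-1.5,"dz":10,"roll":0,"gripper":1},
    {"dx":1,"dy":-1.5,"dz":20,"roll":0,"gripper":1},
    {"dx":1,"dy":-1.5,"dz":30,"roll":0,"gripper":1},
    {"dx":1,"dy":-1.5,"dz":34,"roll":0,"gripper":1},
    {"dx":1,"dy":-1.5,"dz":34,"roll":0,"gripper":1},
    {"dx":1,"dy":-1.5,"dz":34,"roll":0,"gripper":1},
    {"dx":1,"dy":-1.5,"dz":34,"roll":0,"gripper":1},
  ],
)

```text
clock: 6.23
tcp_pos: [0.4847, 0.2667, 0.1928]
eef_rot: [0.994, 0.112, 0.0, -0.0]
ft_force: [-0.1, -1.0, -1.3]
grip_width: 0.0259
grip_force: 40.0
```

```bash
python3 - <<'E'
from h import *
s=grab('side');st=sense();print(st['tcp_pos'],st['ft_force'])
# average several frames against noise
I=np.mean([grab('side')['color'].astype(float) for _ in range(4)],0).astype(np.uint8)
c=cv2.resize(I[65:125,220:285,::-1],None,fx=10,fy=10,interpolation=cv2.INTER_CUBIC)
for k in range(0,65,5): cv2.line(c,(k*10,0),(k*10,8),(0,255,255),1)
for k in range(0,60,5): cv2.line(c,(0,k*10),(8,k*10),(0,255,255),1)
cv2.imwrite('pics/can2.png',c)
E
```

```text
[0.48483112 0.26679909 0.19299955] [-0.37164693  0.2671376  -1.09306591]
```

View pics/can2.png

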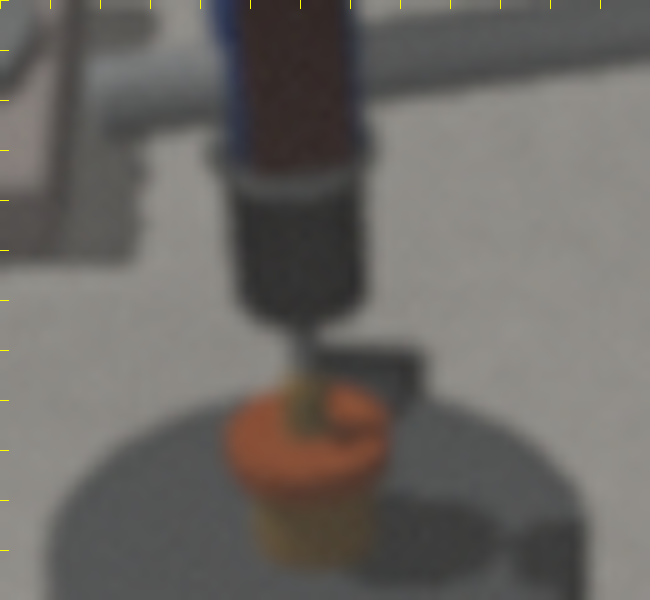

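The chuck axis (≈301 at y=300) lines up with the pin (303) and seal (307), following the image's tilt of the vertical, so they are aligned within about 1 mm. I'll descend slowly.

Call:
send_rows(
  rows=[
    {"dx":0,"dy":0,"dz":3,"roll":0,"gripper":1},
    {"dx":0,"dy":0,"dz":6,"roll":0,"gripper":1},
    {"dx":0,"dy":0,"dz":9,"roll":0,"gripper":1},
    {"dx":0,"dy":0,"dz":12,"roll":0,"gripper":1},
    {"dx":0,"dy":0,"dz":14,"roll":0,"gripper":1},
    {"dx":0,"dy":0,"dz":14,"roll":0,"gripper":1},
  ],
)

```text
clock: 6.98
tcp_pos: [0.4842, 0.2664, 0.178]
eef_rot: [0.994, 0.112, -0.001, 0.0]
ft_force: [-0.3, -0.4, -1.9]
grip_width: 0.0258
grip_force: 40.0
```

Call:
send_rows(
  rows=[
    {"dx":0,"dy":0,"dz":2,"roll":0,"gripper":1},
    {"dx":0,"dy":0,"dz":4,"roll":0,"gripper":1},
    {"dx":0,"dy":0,"dz":6,"roll":0,"gripper":1},
    {"dx":0,"dy":0,"dz":8,"roll":0,"gripper":1},
    {"dx":0,"dy":0,"dz":10,"roll":0,"gripper":1},
    {"dx":0,"dy":0,"dz":12,"roll":0,"gripper":1},
    {"dx":0,"dy":0,"dz":12,"roll":0,"gripper":1},
  ],
)

```text
clock: 7.57
tcp_pos: [0.4849, 0.2675, 0.1669]
eef_rot: [0.994, 0.112, 0.0, -0.001]
ft_force: [-0.5, 6.2, -0.1]
grip_width: 0.0258
grip_force: 40.0
```

Side force of +6 N in y: the bore's wall touches the post, so the gauge needs to move towards +y.

Call:
send_rows(
  rows=[
    {"dx":0.2,"dy":-1,"dz":0,"roll":0,"gripper":1},
    {"dx":0.4,"dy":-2,"dz":0,"roll":0,"gripper":1},
    {"dx":0.4,"dy":-2,"dz":0,"roll":0,"gripper":1},
    {"dx":0.4,"dy":-2,"dz":0,"roll":0,"gripper":1},
    {"dx":0.4,"dy":-2,"dz":0,"roll":0,"gripper":1},
  ],
)

```text
clock: 7.98
tcp_pos: [0.4843, 0.2683, 0.1665]
eef_rot: [0.994, 0.112, -0.0, 0.0]
ft_force: [-0.4, 0.1, -1.6]
grip_width: 0.0259
grip_force: 40.0
```

Call:
send_rows(
  rows=[
    {"dx":0.2,"dy":-1,"dz":1,"roll":0,"gripper":1},
    {"dx":0.2,"dy":-1,"dz":2,"roll":0,"gripper":1},
    {"dx":0.2,"dy":-1,"dz":3,"roll":0,"gripper":1},
    {"dx":0.2,"dy":-1,"dz":4,"roll":0,"gripper":1},
    {"dx":0.2,"dy":-1,"dz":5,"roll":0,"gripper":1},
    {"dx":0.2,"dy":-1,"dz":5,"roll":0,"gripper":1},
    {"dx":0.2,"dy":-1,"dz":5,"roll":0,"gripper":1},
  ],
)

```text
clock: 8.57
tcp_pos: [0.4844, 0.2696, 0.1617]
eef_rot: [0.994, 0.112, -0.0, 0.0]
ft_force: [-0.2, -0.2, -0.6]
grip_width: 0.0261
grip_force: 40.0
```

Call:
send_rows(
  rows=[
    {"dx":0,"dy":0,"dz":1,"roll":0,"gripper":1},
    {"dx":0,"dy":0,"dz":2,"roll":0,"gripper":1},
    {"dx":0,"dy":0,"dz":3,"roll":0,"gripper":1},
    {"dx":0,"dy":0,"dz":3,"roll":0,"gripper":1},
    {"dx":0,"dy":0,"dz":3,"roll":0,"gripper":1},
  ],
)

```text
clock: 8.98
tcp_pos: [0.4846, 0.2697, 0.1588]
eef_rot: [0.994, 0.112, 0.0, -0.0]
ft_force: [-0.8, -0.9, 3.7]
grip_width: 0.0258
grip_force: 40.0
```

Call:
send_rows(
  rows=[
    {"dx":0,"dy":0,"dz":1,"roll":0,"gripper":1},
    {"dx":0,"dy":0,"dz":2,"roll":0,"gripper":1},
    {"dx":0,"dy":0,"dz":2,"roll":0,"gripper":1},
    {"dx":0,"dy":0,"dz":2,"roll":0,"gripper":1},
  ],
)

```text
clock: 9.32
tcp_pos: [0.4845, 0.2697, 0.1566]
eef_rot: [0.994, 0.112, 0.0, 0.0]
ft_force: [-0.5, -0.2, 3.7]
grip_width: 0.0259
grip_force: 40.0
```

Call:
send_rows(
  rows=[
    {"dx":0,"dy":0,"dz":1,"roll":0,"gripper":1},
    {"dx":0,"dy":0,"dz":1,"roll":0,"gripper":1},
    {"dx":0,"dy":0,"dz":1,"roll":0,"gripper":1},
  ],
)

```text
clock: 9.57
tcp_pos: [0.4845, 0.2697, 0.1556]
eef_rot: [0.994, 0.112, 0.0, -0.0]
ft_force: [-0.5, -1.4, 2.8]
grip_width: 0.026
grip_force: 40.0
```

Call:
send_rows(
  rows=[
    {"dx":0,"dy":0,"dz":1,"roll":0,"gripper":1},
    {"dx":0,"dy":0,"dz":1,"roll":0,"gripper":1},
    {"dx":0,"dy":0,"dz":1,"roll":0,"gripper":1},
  ],
)

```text
clock: 9.82
tcp_pos: [0.4846, 0.2697, 0.1549]
eef_rot: [0.994, 0.112, 0.0, -0.0]
ft_force: [-1.4, -1.0, 5.0]
grip_width: 0.0257
grip_force: 40.0
```

Call:
send_rows(
  rows=[
    {"dx":0,"dy":0,"dz":0.5,"roll":0,"gripper":1},
    {"dx":0,"dy":0,"dz":1,"roll":0,"gripper":1},
    {"dx":0,"dy":0,"dz":1,"roll":0,"gripper":1},
    {"dx":0,"dy":0,"dz":1,"roll":0,"gripper":1},
  ],
)

```text
clock: 10.15
tcp_pos: [0.4846, 0.2697, 0.1543]
eef_rot: [0.994, 0.112, 0.0, -0.0]
ft_force: [-2.4, -0.8, 9.6]
grip_width: 0.0256
grip_force: 40.0
```

Call:
send_rows(
  rows=[
    {"dx":0,"dy":0,"dz":0.4,"roll":0,"gripper":1},
    {"dx":0,"dy":0,"dz":0.8,"roll":0,"gripper":1},
    {"dx":0,"dy":0,"dz":0.8,"roll":0,"gripper":1},
    {"dx":0,"dy":0,"dz":0.8,"roll":0,"gripper":1},
  ],
)

```text
clock: 10.48
tcp_pos: [0.4846, 0.2697, 0.1538]
eef_rot: [0.994, 0.112, 0.0, -0.0]
ft_force: [-3.3, -2.7, 12.1]
grip_width: 0.0259
grip_force: 40.0
```

Call:
send_rows(
  rows=[
    {"dx":0,"dy":0,"dz":0.3,"roll":0,"gripper":1},
    {"dx":0,"dy":0,"dz":0.3,"roll":0,"gripper":1},
    {"dx":0,"dy":0,"dz":0.3,"roll":0,"gripper":1},
    {"dx":0,"dy":0,"dz":0.3,"roll":0,"gripper":1},
    {"dx":0,"dy":0,"dz":0.3,"roll":0,"gripper":1},
    {"dx":0,"dy":0,"dz":0.3,"roll":0,"gripper":1},
    {"dx":0,"dy":0,"dz":0.3,"roll":0,"gripper":1},
    {"dx":0,"dy":0,"dz":0.3,"roll":0,"gripper":1},
    {"dx":0,"dy":0,"dz":0.3,"roll":0,"gripper":1},
    {"dx":0,"dy":0,"dz":0.3,"roll":0,"gripper":1},
  ],
)

```text
clock: 11.32
tcp_pos: [0.4846, 0.2697, 0.1536]
eef_rot: [0.994, 0.112, 0.0, -0.0]
ft_force: [-3.6, -1.4, 12.7]
grip_width: 0.0258
grip_force: 40.0
```

Call:
send_rows(
  rows=[
    {"dx":0,"dy":0,"dz":0,"roll":0,"gripper":1},
    {"dx":0,"dy":0,"dz":0,"roll":0,"gripper":1},
    {"dx":0,"dy":0,"dz":0,"roll":0,"gripper":1},
    {"dx":0,"dy":0,"dz":0,"roll":0,"gripper":1},
  ],
)

```text
clock: 11.65
tcp_pos: [0.4846, 0.2697, 0.1536]
eef_rot: [0.994, 0.112, 0.0, -0.0]
ft_force: [-3.4, -2.4, 13.5]
grip_width: 0.0256
grip_force: 40.0
```

```bash
python3 - <<'E'
from h import *
s=sense();print(s['tcp_pos'],s['ft_force'],s['wrist_torque'])
I=grab('side');J=grab('top');p=s['tcp_pos'];e=[p[0]+.975*.09,p[1]+.222*.09,p[2]+.013]
out=[]
for im in(I,J):
    u,v=map(int,proj(im,e));print(u,v);u=max(u,40);v=max(v,40)
    out.append(cv2.resize(im['color'][v-40:v+40,u-40:u+40,::-1],(400,400),interpolation=cv2.INTER_CUBIC))
cv2.imwrite('pics/rod.png',np.hstack(out))
E
```

```text
[0.48460772 0.26974372 0.15362771] [-3.40893731 -2.36252642 13.49200323] [-0.39947389  0.68352793  0.01657904]
286 81
123 206
```

View pics/rod.png

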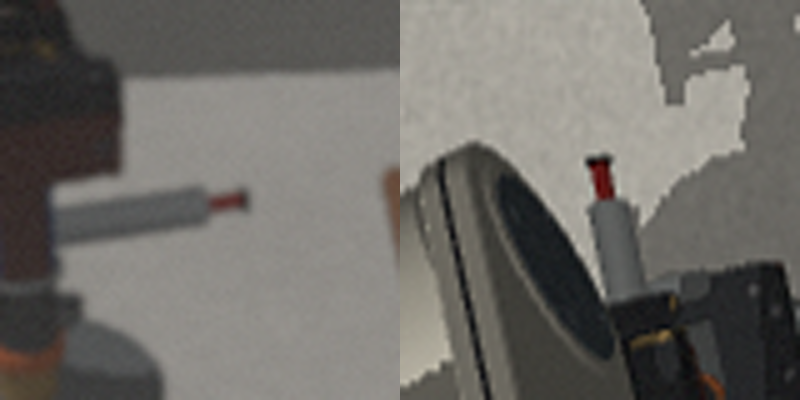

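Only red shows on the rod (about 17–19 mm out). The push held about 15 N for over a second. Lifting off.

Call:
send_rows(
  rows=[
    {"dx":0,"dy":0,"dz":-3,"roll":0,"gripper":1},
    {"dx":0,"dy":0,"dz":-10,"roll":0,"gripper":1},
    {"dx":0,"dy":0,"dz":-20,"roll":0,"gripper":1},
    {"dx":0,"dy":0,"dz":-32,"roll":0,"gripper":1},
    {"dx":0,"dy":0,"dz":-44,"roll":0,"gripper":1},
    {"dx":0,"dy":0,"dz":-58,"roll":0,"gripper":1},
    {"dx":0,"dy":0,"dz":-72,"roll":0,"gripper":1},
    {"dx":0,"dy":0,"dz":-72,"roll":0,"gripper":1},
    {"dx":0,"dy":0,"dz":-72,"roll":0,"gripper":1},
  ],
)

```text
clock: 12.5
tcp_pos: [0.485, 0.2699, 0.2257]
eef_rot: [0.994, 0.112, 0.001, -0.0]
ft_force: [0.1, 0.2, -1.7]
grip_width: 0.026
grip_force: 40.0
```

Call:
send_rows(
  rows=[
    {"dx":-10,"dy":36,"dz":0,"roll":0,"gripper":1},
    {"dx":-20,"dy":72,"dz":0,"roll":0,"gripper":1},
    {"dx":-30,"dy":108,"dz":0,"roll":0,"gripper":1},
    {"dx":-39,"dy":144,"dz":0,"roll":0,"gripper":1},
    {"dx":-49,"dy":180,"dz":0,"roll":0,"gripper":1},
    {"dx":-59,"dy":216,"dz":0,"roll":0,"gripper":1},
    {"dx":-69,"dy":252,"dz":0,"roll":0,"gripper":1},
    {"dx":-79,"dy":288,"dz":0,"roll":0,"gripper":1},
    {"dx":-88,"dy":324,"dz":0,"roll":0,"gripper":1},
    {"dx":-98,"dy":360,"dz":0,"roll":0,"gripper":1},
  ],
)

```text
clock: 13.33
tcp_pos: [0.4679, -0.1047, 0.2239]
eef_rot: [0.994, 0.112, -0.0, -0.0]
ft_force: [0.9, 0.4, -1.9]
grip_width: 0.026
grip_force: 40.0
```

Call:
send_rows(
  rows=[
    {"dx":-10,"dy":36,"dz":0,"roll":0,"gripper":1},
    {"dx":-20,"dy":72,"dz":0,"roll":0,"gripper":1},
    {"dx":-30,"dy":108,"dz":0,"roll":0,"gripper":1},
    {"dx":-39,"dy":144,"dz":0,"roll":0,"gripper":1},
    {"dx":-50,"dy":183,"dz":0,"roll":0,"gripper":1},
    {"dx":-50,"dy":183,"dz":0,"roll":0,"gripper":1},
    {"dx":-50,"dy":183,"dz":0,"roll":0,"gripper":1},
    {"dx":-50,"dy":183,"dz":0,"roll":0,"gripper":1},
    {"dx":-50,"dy":183,"dz":0,"roll":0,"gripper":1},
    {"dx":-50,"dy":183,"dz":0,"roll":0,"gripper":1},
  ],
)

```text
clock: 14.17
tcp_pos: [0.4606, -0.2912, 0.2243]
eef_rot: [0.994, 0.112, -0.0, -0.0]
ft_force: [0.8, -0.4, -1.5]
grip_width: 0.0258
grip_force: 40.0
```

```bash
python3 - <<'E'
from h import *
p=np.mean([(imaging.get_image('top'),sense()['tcp_pos'])[1] for _ in range(8)],0);s=sense();print(p,s['ft_force'],s['eef_rot'])
t=grab('top');e=[p[0]+.975*.09,p[1]+.222*.09,p[2]+.013];u,v=map(int,proj(t,e))
cv2.imwrite('pics/rod2.png',cv2.resize(t['color'][v-30:v+30,u-30:u+30,::-1],(480,480),interpolation=cv2.INTER_CUBIC))
d=np.array([.4606,-.2929])-p[:2];x=np.array([.9751,.2216]);print('dx,dy',1000*d@x,1000*d@np.array([x[1],-x[0]]),u,v)
E
```

```text
[ 0.46084715 -0.29192299  0.22465209] [-0.47006408  0.01599639 -2.9485335 ] [9.93727777e-01 1.11826214e-01 3.96581177e-05 3.13926144e-05]
dx,dy -0.4574989758469107 0.8979177134372844 390 209
```

View pics/rod2.png

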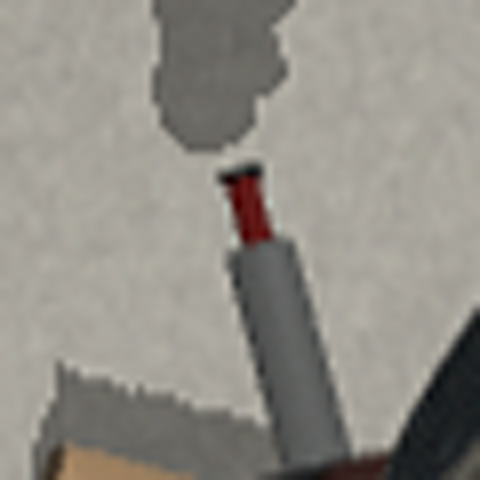

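The rod shows red only, no green, and the barrel's end is at the same offset as before, so the gauge hasn't slipped. The red zone is the right one. Lowering into the holder.

Call:
send_rows(
  rows=[
    {"dx":-0.5,"dy":1,"dz":30,"roll":0,"gripper":1},
    {"dx":-0.5,"dy":1,"dz":60,"roll":0,"gripper":1},
    {"dx":-0.5,"dy":1,"dz":90,"roll":0,"gripper":1},
    {"dx":-0.5,"dy":1,"dz":115,"roll":0,"gripper":1},
    {"dx":-0.5,"dy":1,"dz":135,"roll":0,"gripper":1},
    {"dx":-0.5,"dy":1,"dz":145,"roll":0,"gripper":1},
    {"dx":-0.5,"dy":1,"dz":145,"roll":0,"gripper":1},
    {"dx":-0.5,"dy":1,"dz":145,"roll":0,"gripper":1},
  ],
)

```text
clock: 15.28
tcp_pos: [0.4606, -0.2939, 0.0797]
eef_rot: [0.994, 0.112, -0.0, -0.0]
ft_force: [0.5, -0.2, -1.4]
grip_width: 0.026
grip_force: 40.0
```

Call:
send_rows(
  rows=[
    {"dx":0,"dy":0,"dz":4,"roll":0,"gripper":1},
    {"dx":0,"dy":0,"dz":8,"roll":0,"gripper":1},
    {"dx":0,"dy":0,"dz":12,"roll":0,"gripper":1},
    {"dx":0,"dy":0,"dz":14,"roll":0,"gripper":1},
    {"dx":0,"dy":0,"dz":14,"roll":0,"gripper":1},
  ],
)

```text
clock: 15.7
tcp_pos: [0.4604, -0.2936, 0.0655]
eef_rot: [0.994, 0.112, 0.0, -0.0]
ft_force: [0.7, 0.4, -2.1]
grip_width: 0.0258
grip_force: 40.0
```

In the hole without contact; 18 mm more.

Call:
send_rows(
  rows=[
    {"dx":0,"dy":0,"dz":4,"roll":0,"gripper":1},
    {"dx":0,"dy":0,"dz":8,"roll":0,"gripper":1},
    {"dx":0,"dy":0,"dz":12,"roll":0,"gripper":1},
    {"dx":0,"dy":0,"dz":15,"roll":0,"gripper":1},
    {"dx":0,"dy":0,"dz":17,"roll":0,"gripper":1},
    {"dx":0,"dy":0,"dz":18,"roll":0,"gripper":1},
    {"dx":0,"dy":0,"dz":18,"roll":0,"gripper":1},
  ],
)

```text
clock: 16.28
tcp_pos: [0.4602, -0.2935, 0.0471]
eef_rot: [0.994, 0.112, -0.0, -0.0]
ft_force: [0.3, 1.8, -2.6]
grip_width: 0.0257
grip_force: 40.0
```

Call:
send_rows(
  rows=[
    {"dx":0,"dy":0,"dz":0.7,"roll":0,"gripper":1},
    {"dx":0,"dy":0,"dz":0.7,"roll":0,"gripper":1},
    {"dx":0,"dy":0,"dz":0.7,"roll":0,"gripper":0},
    {"dx":0,"dy":0,"dz":0.7,"roll":0,"gripper":0},
    {"dx":0,"dy":0,"dz":0.7,"roll":0,"gripper":0},
    {"dx":0,"dy":0,"dz":0.7,"roll":0,"gripper":0},
    {"dx":0,"dy":0,"dz":0.7,"roll":0,"gripper":0},
    {"dx":0,"dy":0,"dz":0.7,"roll":0,"gripper":0},
    {"dx":0,"dy":0,"dz":0.7,"roll":0,"gripper":0},
  ],
)

```text
clock: 17.03
tcp_pos: [0.4604, -0.2938, 0.0469]
eef_rot: [0.994, 0.112, 0.0, 0.0]
ft_force: [0.3, -0.1, 0.6]
grip_width: 0.0689
grip_force: 0.0
```

Call:
send_rows(
  rows=[
    {"dx":0,"dy":0,"dz":-15,"roll":0,"gripper":0},
    {"dx":0,"dy":0,"dz":-40,"roll":0,"gripper":0},
    {"dx":0,"dy":0,"dz":-70,"roll":0,"gripper":0},
    {"dx":0,"dy":0,"dz":-100,"roll":0,"gripper":0},
    {"dx":0,"dy":0,"dz":-130,"roll":0,"gripper":0},
    {"dx":0,"dy":0,"dz":-150,"roll":0,"gripper":0},
    {"dx":0,"dy":0,"dz":-150,"roll":0,"gripper":0},
  ],
)

```text
clock: 17.62
tcp_pos: [0.4627, -0.2952, 0.2014]
eef_rot: [0.994, 0.112, 0.003, 0.003]
ft_force: [0.2, -1.2, -0.7]
grip_width: 0.0879
grip_force: 0.0
```

Call:
send_rows(
  rows=[
    {"dx":11,"dy":-33,"dz":0,"roll":0.1,"gripper":0},
    {"dx":21,"dy":-66,"dz":0,"roll":0.2,"gripper":0},
    {"dx":32,"dy":-100,"dz":10,"roll":0.3,"gripper":0},
    {"dx":43,"dy":-133,"dz":25,"roll":0.4,"gripper":0},
    {"dx":54,"dy":-166,"dz":40,"roll":0.45,"gripper":0},
    {"dx":64,"dy":-200,"dz":60,"roll":0.45,"gripper":0},
    {"dx":75,"dy":-233,"dz":80,"roll":0.45,"gripper":0},
    {"dx":85,"dy":-265,"dz":100,"roll":0.45,"gripper":0},
    {"dx":85,"dy":-265,"dz":100,"roll":0.45,"gripper":0},
    {"dx":85,"dy":-265,"dz":100,"roll":0.45,"gripper":0},
  ],
)

```text
clock: 18.45
tcp_pos: [0.483, -0.015, 0.0951]
eef_rot: [0.994, -0.111, -0.002, 0.0]
ft_force: [0.4, 0.2, 0.0]
grip_width: 0.0877
grip_force: 0.0
```

Call:
send_rows(
  rows=[
    {"dx":0,"dy":0,"dz":0,"roll":0,"gripper":0},
    {"dx":0,"dy":0,"dz":0,"roll":0,"gripper":0},
    {"dx":0,"dy":0,"dz":0,"roll":0,"gripper":0},
    {"dx":0,"dy":0,"dz":0,"roll":0,"gripper":0},
  ],
)

```text
clock: 18.78
tcp_pos: [0.4849, -0.0176, 0.0975]
eef_rot: [0.994, -0.114, 0.001, -0.0]
ft_force: [-0.1, -0.4, -0.7]
grip_width: 0.0874
grip_force: 0.0
```

Call:
send_rows(
  rows=[
    {"dx":0,"dy":0,"dz":25,"roll":0,"gripper":0},
    {"dx":0,"dy":0,"dz":50,"roll":0,"gripper":0},
    {"dx":0,"dy":0,"dz":65,"roll":0,"gripper":0},
    {"dx":0,"dy":0,"dz":71,"roll":0,"gripper":0},
    {"dx":0,"dy":0,"dz":71,"roll":0,"gripper":0},
    {"dx":0,"dy":0,"dz":71,"roll":0,"gripper":0},
  ],
)

```text
clock: 19.28
tcp_pos: [0.4848, -0.0169, 0.0263]
eef_rot: [0.994, -0.113, 0.0, -0.0]
ft_force: [1.0, 0.2, -0.0]
grip_width: 0.0877
grip_force: 0.0
```

Call:
send_rows(
  rows=[
    {"dx":0,"dy":0,"dz":0,"roll":0,"gripper":1},
    {"dx":0,"dy":0,"dz":0,"roll":0,"gripper":1},
    {"dx":0,"dy":0,"dz":0,"roll":0,"gripper":1},
    {"dx":0,"dy":0,"dz":0,"roll":0,"gripper":1},
    {"dx":0,"dy":0,"dz":0,"roll":0,"gripper":1},
    {"dx":0,"dy":0,"dz":0,"roll":0,"gripper":1},
    {"dx":0,"dy":0,"dz":0,"roll":0,"gripper":1},
    {"dx":0,"dy":0,"dz":0,"roll":0,"gripper":1},
    {"dx":0,"dy":0,"dz":0,"roll":0,"gripper":1},
    {"dx":0,"dy":0,"dz":0,"roll":0,"gripper":1},
  ],
  grip_force=15,
)

```text
clock: 20.12
tcp_pos: [0.4845, -0.0164, 0.0258]
eef_rot: [0.994, -0.113, -0.0, -0.0]
ft_force: [0.4, 1.5, -0.4]
grip_width: 0.0246
grip_force: 0.8
```

Call:
send_rows(
  rows=[
    {"dx":0,"dy":0,"dz":0,"roll":0,"gripper":1},
    {"dx":0,"dy":0,"dz":0,"roll":0,"gripper":1},
    {"dx":0,"dy":8,"dz":0,"roll":0,"gripper":1},
    {"dx":0,"dy":16,"dz":0,"roll":0,"gripper":1},
    {"dx":0,"dy":24,"dz":0,"roll":0,"gripper":1},
    {"dx":0,"dy":32,"dz":0,"roll":0,"gripper":1},
    {"dx":0,"dy":40,"dz":0,"roll":0,"gripper":1},
    {"dx":0,"dy":45,"dz":0,"roll":0,"gripper":1},
    {"dx":0,"dy":45,"dz":0,"roll":0,"gripper":1},
    {"dx":0,"dy":45,"dz":0,"roll":0,"gripper":1},
  ],
)

```text
clock: 20.95
tcp_pos: [0.4741, -0.061, 0.0258]
eef_rot: [0.994, -0.113, -0.0, 0.0]
ft_force: [-1.0, -1.9, -0.9]
grip_width: 0.0197
grip_force: 15.0
```

Call:
send_rows(
  rows=[
    {"dx":0,"dy":0,"dz":0,"roll":0,"gripper":0},
    {"dx":0,"dy":0,"dz":0,"roll":0,"gripper":0},
    {"dx":0,"dy":0,"dz":0,"roll":0,"gripper":0},
    {"dx":0,"dy":0,"dz":0,"roll":0,"gripper":0},
    {"dx":0,"dy":0,"dz":0,"roll":0,"gripper":0},
    {"dx":0,"dy":0,"dz":0,"roll":0,"gripper":0},
    {"dx":0,"dy":0,"dz":0,"roll":0,"gripper":0},
    {"dx":0,"dy":0,"dz":0,"roll":0,"gripper":0},
  ],
)

```text
clock: 21.62
tcp_pos: [0.4744, -0.0603, 0.0259]
eef_rot: [0.994, -0.113, -0.0, 0.0]
ft_force: [0.3, 0.3, -0.6]
grip_width: 0.0698
grip_force: 0.0
```

Call:
send_rows(
  rows=[
    {"dx":0,"dy":0,"dz":-20,"roll":0,"gripper":0},
    {"dx":0,"dy":0,"dz":-50,"roll":0,"gripper":0},
    {"dx":0,"dy":0,"dz":-85,"roll":0,"gripper":0},
    {"dx":0,"dy":-30,"dz":-120,"roll":0,"gripper":0},
    {"dx":0,"dy":-65,"dz":-150,"roll":0,"gripper":0},
    {"dx":0,"dy":-100,"dz":-170,"roll":0,"gripper":0},
    {"dx":0,"dy":-140,"dz":-180,"roll":0,"gripper":0},
    {"dx":0,"dy":-180,"dz":-180,"roll":0,"gripper":0},
    {"dx":0,"dy":-180,"dz":-180,"roll":0,"gripper":0},
    {"dx":0,"dy":-180,"dz":-180,"roll":0,"gripper":0},
  ],
)

```text
clock: 22.45
tcp_pos: [0.5151, 0.1172, 0.2062]
eef_rot: [0.994, -0.111, 0.0, -0.0]
ft_force: [0.1, 0.7, 0.4]
grip_width: 0.0877
grip_force: 0.0
```

```bash
python3 - <<'E'
from h import *
t=grab('top')
cv2.imwrite('pics/end.png',cv2.resize(t['color'][190:330,220:420,::-1],None,fx=4,fy=4,interpolation=cv2.INTER_CUBIC))
E
```

```text
(no output)
```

View pics/end.png

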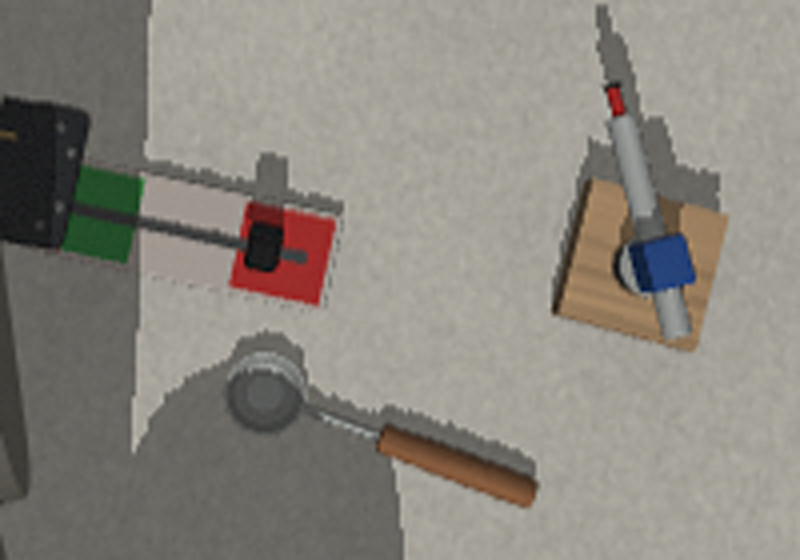

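The marker stands wholly inside the red zone at (264,246). The gauge is upright in the holder at (662,263) with the rod out and only red showing, and the bystanders near it are untouched.

```bash
python3 -c "
from h import *
print(ticket.close_job())"
```

```text
the job is handed in; nothing more can be done
None
```

I handed the job in (no verdict came back): the gauge was pressed at about 15 N for over a second and the rod showed only red, so the gauge is back in its holder with the rod out and the marker is in the red zone.

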